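# Tip the tool case's lid over and click it shut

### The job

Shut the open grey tool case: push its lid gently over past upright, let go so that it swings down by its own weight, and once it has come to rest on its catch press on the orange mark until it clicks and bear down with 15 to 20 N for a second to bed the seal; then take the hand away. How deep it goes differs from case to case, so go by feel: never put more than 25 N on the case or lid, and leave everything else on the bench and in the case where it is.

Things in the scene. Friction and masses are not known exactly. Their poses are not given: they have to be found in the camera images.
- case: Open grey plastic tool case, fixed to the bench: 200 mm (its x) by 250 mm (its y), body 85 mm high. Origin at the centre of its underside, z up. Its front, with the red catch in the middle, faces its own -x; the hinge line runs along its y at x = +100 mm, z = 85 mm. Inside lie an orange cassette and loose things, all below the rim, clear of the lid.
- lid (a joint): Hinge angle of the case's lid, rad: 0 nominally level, growing as it opens; starts leaning back at 1.95 to 2.05 (stop). It balances at about 1.4; below 1.35 it falls by itself in 2 to 5 s, slowly at first. It must fall free: no touching between 1.0 and 0.3. It comes to rest on its catch, still 0.055 to 0.105 open; clicked shut it reads 0 to 0.04.
- lid_edge (a point): Middle of the lid's free (front) edge, outer face. Lid: tray-like, 200 mm hinge to front edge, 250 wide, 24 thick (this point lies 24 mm outwards of the hinge plane), 0.3 to 0.6 kg, soft-close damped: pushed slowly (0.1 m/s) within 20 mm of this edge it takes 1 to 5 N. Leaning at 2.05 this point is 114 mm beyond the hinge line (case +x), 251 mm above the bench; upright 285 mm above.
- press_mark (a point): Centre of the orange 50 x 70 mm mark on the lid's outer face, 30 mm from its front edge: where to press once the lid has fallen. The sprung roller catch resists with 6 to 12 N at first touch, fading as the lid gives 4 to 7 mm; then the lid clicks down by itself onto a hard stop. Shut, the mark is 109 to 116 mm above the bench: catch and stop height differ from case to case, unseen.
- mug: Bystander, not to be moved: blue mug, 80 mm across, 90 high. Origin at the centre of its underside.
- glue: Bystander, not to be moved: glue bottle, white, 60 mm across, 170 high. Origin at the centre of its underside.
- hammer: Bystander, not to be moved: hammer, lying flat. Origin at the centre of its underside.
- offcut: Bystander, not to be moved: wooden offcut, 160 x 70 x 30 mm. Origin at the centre of its underside.
- sander: Bystander, not to be moved: sanding block, cork and green, 110 x 60 x 40 mm. Origin at the centre of its underside.
- screws: Bystander, not to be moved: tin of screws, 70 mm across, 70 high. Origin at the centre of its underside.
- battery: Bystander, not to be moved: battery in the case, black and yellow, 70 x 60 x 42 mm, lies loose inside the case below its rim. Origin at the centre of its underside.
- tape_roll: Bystander, not to be moved: tape roll in the case, yellow disc, 60 mm across, 30 high, lies loose inside the case below its rim. Origin at the centre of its underside.

How it is judged (in metres and radians):
On the way, in this order (a step that is already met when the one before it is completed fails the run):
1. the lid has been pushed over past upright (value of joint lid below 1.35 rad), for 0.05 s.
2. the lid has swung down by itself and lies on its catch, still and untouched (value of joint lid below 0.12 rad and velocity of joint lid between -0.05 and 0.05 rad/s and not (contact force between any of the fingers, the arm and case above 0.3 N)), for 0.1 s.
3. the lid is clicked shut and borne down on firmly (value of joint lid below 0.045 rad and contact force between the fingers and case above 12 N), for 0.4 s.
At the end, for the whole second after the job is handed in: The lid is clicked shut under its catch (hinge angle below 0.045 rad) and still (under 0.05 rad/s) (value of joint lid below 0.045 rad and velocity of joint lid between -0.05 and 0.05 rad/s); the robot touches nothing.
It fails at once if the lid or case is pressed or pushed with more than 25 N (contact force between any of the fingers, the arm and case above 25 N).
It fails at once if the lid is touched while it should be swinging free (between 1.0 and 0.3 rad) (value of joint lid between 0.3 and 1 rad and contact force between any of the fingers, the arm and case above 0.5 N).
It fails at once if a bystander is moved by more than 20 mm (distance of any of mug, glue, hammer, offcut, sander, screws, battery, tape_roll from where it was at the start of the episode above 0.02 m).
It also fails if it takes over 61 s, if anything falls off the work surface, if the arm or the gripper's body presses on something with over 40 N, if the wrist force passes 120 N, or if a joint passes its speed limit or range.

### The arm

A 6-joint arm with a two-finger parallel gripper is mounted at the origin on the work surface. World frame = base frame: x ahead of the robot, y to its left, z up, the work surface at z = 0. Lengths are in mm, angles in rad, forces in N, time in s.
With the tool pointing down it reaches from about 325 to 850 mm from the base axis. Payload 15.5 kg.
Tool frame: the origin (TCP) lies at the very end of the fingers, on their centre line; the grasp point (between the pads) lies 19 mm behind it (arm.grip_depth is the distance from the TCP to the grasp point, in mm); z points along the fingers, y is the direction in which the jaws open and shut (so a half turn about z gives the same grasp; the last joint's range is limited). The gripper opens to 91 mm and grips with 3 to 60 N. Pads are 32 mm wide; open, the fingers measure 118 mm over their backs; the gripper's body (76 mm by 178 mm) begins 60 mm behind the grasp point.
Start: joints at [-1.361, 0.494, 1.345, -0, 1.302, -0.096], TCP at [187.565, -596.193, 213.915] pointing down, gripper open.
Joint ranges: [-2.91, 2.91], [-0.82, 2.16], [0.22, 2.67], [-1.22, 4.37], [0.12, 2.79], [-3.08, 3.08]. Speed limits (rad/s): [1.89, 1.89, 2.57, 3.01, 3.01, 3.01].

### API

Orientations are given as a unit quaternion [w, x, y, z].
In Python, from rig import get_obs, optics, sign_off, arm gives the robot as it stands.
- The arm moves only by the tool arm_command, never from a script. Its argument "series" is one flat list of numbers, 4 for each row, row after row: the shift along the tool's x, y, z in m, then the turn about the tool's z in degrees. In form: [tx, ty, tz, spin, tx, ty, tz, spin, ...]. A call has exactly 5 rows; each row is the pose to reach, as a shift and turn from the pose measured when the call began, along the tool's axes at that moment; what a row does not reach only later rows make up. A row lasts 1/10 s, in which the tool goes at most 50 mm and 8.59 degrees, less where a joint would pass 70% of its speed; a pose out of reach is approached as far as the arm can. A call with a gripper value outside its range is refused whole. "fingers" is the opening, from -1 (shut) to 1 (fully open), set as the call begins (left out, the last holds). The fingers move at their own pace and stop on an object; "force" is the grip in N (left out, the last holds). Time passes only in rows, so rows that repeat a pose let the fingers close, or fill a call up. It gives the time, the measured TCP pose, the force and the opening at its end, in the units of the state.
- get_obs(): the state, without advancing time (a new reading comes with each control period).
- optics.camera(name): name is "scene" or "top"; returns (picture, depth): 420x560x3 uint8, red, green, blue; 420x560 float32, mm along the optical axis (not along the pixel's ray), 0 where there is no reading.
- optics.camera_model(name): a dict with "mtx" (3x3 intrinsics, pixels), "extrinsics" (4x4, takes a point from camera to world coordinates). Camera axes: x right, y down, z forward; pixel columns grow to the right and rows downward; lengths in mm; the calibration is good to about 2 mm. A picture is of the moment at which its call begins. camera_model takes no time and is no camera call.
- sign_off(): hands the job in, once; it reports no verdict.
The state is a dict: "clock": time; "joints": joint angles; "dq": joint speeds; "effort": joint torques, N m; "position": TCP position; "tool_rot": TCP orientation; "force": force on the tool from outside, world axes, zero at the start; "ft_torque": the same for the moment, N m; "opening": finger opening in mm.
Only numpy, scipy, OpenCV 4.12 (cv2) and the standard library are available. Lean on these libraries where they do the work, as an engineer would, in place of code of your own. Each camera call takes 0.05 s, during which the arm holds its last target. There are 200 camera calls.

## Working session

There is one attempt and no reset: what is moved stays moved. The work goes in short steps, Python scripts to look and compute and a tool call to move; the robot and the scene stay as the last step left them, time stands still between calls to the robot, and variables do not carry over. Pictures are saved under pics/ and viewed, on a budget of 10 in all, crops included, one or two more only if the job needs it, and the job is handed in when it is done.

Besides the shell and the picture viewer there is one more tool, called after "Call:" as name(argument=value, ...) on one line, values as JSON. arm_command: Moves the arm, as the interface text tells. Its arguments: {"type":"object","properties":{"series":{"type":"array","items":{"type":"number"}},"fingers":{"type":"number"},"force":{"type":"number"}},"required":["series"]}

```bash
ls; mkdir -p pics
cat > h.py <<'E'
import numpy as np, cv2
from rig import get_obs, optics
def grab(n):
    p,d=optics.camera(n); m=optics.camera_model(n); return p,d,np.array(m["mtx"]),np.array(m["extrinsics"])
def cloud(d,K,T):
    v,u=np.mgrid[:d.shape[0],:d.shape[1]]
    P=np.stack([(u-K[0,2])/K[0,0]*d,(v-K[1,2])/K[1,1]*d,d],-1)
    return P@T[:3,:3].T+T[:3,3]
E
python3 - <<'E'
from h import *
for n in("top","scene"):
    p,d,K,T=grab(n); cv2.imwrite(f"pics/{n}0.png",p[:,:,::-1]); np.savez(f"{n}0.npz",p=p,d=d,K=K,T=T)
    print(n,K[0,0],T.round(2).tolist())
print(get_obs())
E
```

```text
pics
top 448.1214047554294 [[-0.0, -0.99, 0.16, 277.59], [-1.0, -0.0, -0.02, -23.14], [0.02, -0.16, -0.99, 1603.08], [0.0, 0.0, 0.0, 1.0]]
scene 397.11455695641524 [[-0.86, 0.44, -0.26, 800.38], [0.51, 0.75, -0.43, 498.17], [0.0, -0.5, -0.87, 1160.27], [0.0, 0.0, 0.0, 1.0]]
{'clock': 0.1, 'joints': array([-1.36152274e+00,  4.94095942e-01,  1.34602377e+00, -1.24960286e-05,
        1.30250148e+00, -9.54858741e-02]), 'dq': array([-1.92911757e-05, -7.90866535e-04, -2.94878705e-03,  2.27988107e-03,
       -1.04463467e-03,  9.06732410e-04]), 'effort': array([ 1.27343887e-03, -8.80242276e+01, -3.82544410e+01,  7.07490253e-02,
        4.82746388e-02,  2.70782564e-06]), 'position': array([ 187.48099159, -595.88525395,  213.42888341]), 'tool_rot': array([-5.13096584e-04,  9.88412274e-01,  1.51792334e-01, -3.52569777e-05]), 'force': array([ 0.32635482, -0.22109   ,  0.456273  ]), 'ft_torque': array([-0.03920015,  0.01627659, -0.00793664]), 'opening': 91.20191669570497}
```

View pics/top0.png

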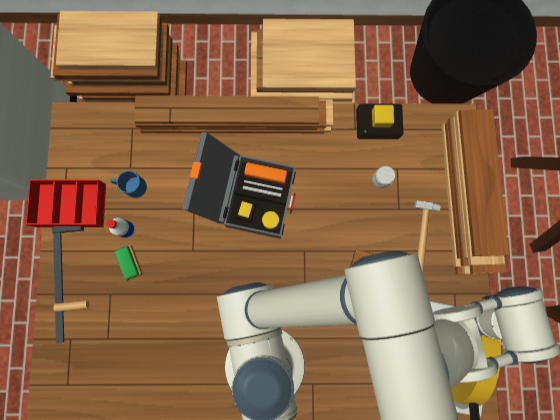

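View pics/scene0.png

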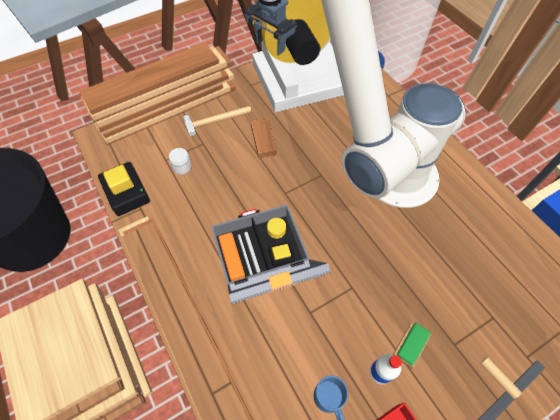

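The top view shows the case body around (265,195), the red catch at (292,202), and the lid leaning to the left with the orange mark at (196,170). The mug, glue and sander are further left at about (130,185), (120,228) and (127,262).

Run:
```python
from h import *
z=np.load("top0.npz"); p,d,K,T=[z[k] for k in "pdKT"]; W=cloud(d,K,T)
hsv=cv2.cvtColor(p,cv2.COLOR_RGB2HSV); H,S,V=cv2.split(hsv)
v,u=np.mgrid[:420,:560]; roi=(u>175)&(u<310)&(v>120)&(v<250)
orange=roi&(u<210)&(H>5)&(H<17)&(S>180)&(V>180)
# mark: orange
print("mark",orange.sum(),W[orange].mean(0), W[orange].min(0),W[orange].max(0))
red=roi&(u>280)&((H<4)|(H>175))&(S>130)&(V>120)
print("red",red.sum(),np.median(W[red],0))
rim=roi&(W[...,2]>81)&(W[...,2]<92)&(S<90)
n,l,st,c=cv2.connectedComponentsWithStats(rim.astype(np.uint8)); k=1+st[1:,4].argmax()
r=cv2.minAreaRect(W[rim][:,:2].astype(np.float32)); print("rim",rim.sum(),st[k],r,cv2.boxPoints(r).round(1).tolist())
lid=roi&(W[...,2]>110)&(W[...,2]<320)&(d>0)
Q=W[lid]; print("lid",lid.sum(),Q.min(0),Q.max(0)); print("top", np.percentile(Q[:,2],99.5))
e=Q[Q[:,2]>235]; r2=cv2.minAreaRect(e[:,:2].astype(np.float32)); print(r2,cv2.boxPoints(r2).round(1).tolist())
c=Q.mean(0); n=np.linalg.svd(Q-c)[2][2]; print("lid plane c,n",c,n)
# neighbours heights
for nm,(a,b,c_,d_) in dict(mug=(110,150,165,200),glue=(100,138,212,240),sander=(112,142,242,282)).items():
    P=W[c_:d_,a:b].reshape(-1,3); P=P[P[:,2]>20]; print(nm,P.min(0).round(),P.max(0).round())
```

```text
mark 126 [626.37425428 210.15045681 259.12947072] [599.99488479 192.00445732  -1.85923212] [711.94510506 272.60258067 278.07015412]
red 23 [ 558.63125144 -100.41866636   78.99601571]
rim 797 [216 154  26  70 513] ((585.9881591796875, 21.905532836914062), (242.45668029785156, 249.95840454101562), 78.18222045898438) [[438.79998779296875, -71.19999694824219], [683.5, -122.30000305175781], [733.0999755859375, 115.0], [488.5, 166.1999969482422]]
lid 2781 [ 488.01144762 -156.44872233  110.02565765] [839.56392113 303.95253863 278.07015412]
top 272.267768790009
((626.66064453125, 206.09524536132812), (35.869361877441406, 251.89825439453125), 77.41637420654297) [[499.79998779296875, 216.0], [745.7000122070312, 161.1999969482422], [753.5, 196.1999969482422], [507.6000061035156, 251.0]]
lid plane c,n [638.99572594 174.04321013 186.01746717] [-0.2077785 -0.7511355  0.6265968]
mug [278. -23.  20.] [ 669.  540. 1603.]
glue [278. -23.  20.] [ 532.  580. 1603.]
sander [278. -23.  20.] [ 415.  521. 1603.]
```

```bash
cat >> h.py <<'E'
from scipy.spatial.transform import Rotation as R
a=np.deg2rad(-12.2); EY=-np.array([np.cos(a),np.sin(a)]); EX=np.array([-np.sin(a),np.cos(a)])  # case y, x axes
HINGE=np.array([603.,99.])
def rot(o): q=o["tool_rot"]; return R.from_quat([q[1],q[2],q[3],q[0]]).as_matrix()
def where():
    o=get_obs(); p=o["position"]; dxy=p[:2]-HINGE; M=rot(o)
    yaw=np.degrees(np.arctan2(M[1,1],M[0,1])-np.arctan2(-EX[1],-EX[0]))
    print("t",round(o["clock"],2),"rel hinge x,y,z",(dxy@EX).round(1),(dxy@EY).round(1),p[2].round(1),"spin needed",round(yaw,1),"F case",np.round([o["force"][:2]@EX,o["force"][:2]@EY,o["force"][2]],1))
    return o
def to(x,y,z):  # shift in m, tool axes, to a point relative to hinge line middle
    o=where(); w=np.r_[HINGE+x*EX+y*EY,z]; print("shift",((w-o["position"])@rot(o)/1000).round(3), "world",w.round())
E
python3 -c "
from h import *
to(165,0,330)"
```

```text
t 0.1 rel hinge x,y,z -767.0 259.3 213.4 spin needed 29.7 F case [-0.1 -0.4  0.5]
shift [ 0.687 -0.682 -0.116] world [638. 260. 330.]
```

Call:
arm_command(series=[0,0,-0.05,0,0.02,-0.02,-0.09,5,0.05,-0.05,-0.12,10,0.085,-0.085,-0.12,15,0.12,-0.12,-0.12,20], fingers=-1, force=30)

```text
clock: 0.6
position: [266.2, -444.8, 334.2]
tool_rot: [0.0, 1.0, -0.024, 0.0]
force: [0.7, 0.1, 0.5]
opening: 54.4
```

```bash
python3 -c "
from h import *
to(165,0,340)"
```

```text
t 0.6 rel hinge x,y,z -602.7 214.3 334.2 spin needed 9.4 F case [ 0.2 -0.6  0.5]
shift [ 0.337 -0.722 -0.006] world [638. 260. 340.]
```

Call:
arm_command(series=[0.02,-0.045,-0.006,5,0.04,-0.09,-0.006,9,0.06,-0.135,-0.006,9,0.08,-0.18,-0.006,9,0.1,-0.225,-0.006,9])

```text
clock: 1.1
position: [377.3, -223.0, 340.2]
tool_rot: [0.0, 0.995, -0.103, 0.0]
force: [1.4, -0.7, -0.2]
opening: 14.2
```

```bash
python3 -c "
from h import *
to(165,0,340)"
```

```text
t 1.1 rel hinge x,y,z -362.4 152.5 340.2 spin needed 0.4 F case [-0.3 -1.5 -0.2]
shift [ 0.156 -0.526  0.   ] world [638. 260. 340.]
```

Call:
arm_command(series=[0.014,-0.048,0,0,0.028,-0.096,0,0,0.043,-0.144,0,0,0.057,-0.192,0,0,0.071,-0.24,0,0])

```text
clock: 1.6
position: [495.3, -2.4, 340.1]
tool_rot: [0.0, 0.995, -0.103, 0.0]
force: [1.0, -0.5, -0.7]
opening: 1.0
```

Call:
arm_command(series=[0.014,-0.048,0,0,0.028,-0.096,0,0,0.043,-0.144,0,0,0.057,-0.192,0,0,0.071,-0.24,0,0])

```text
clock: 2.1
position: [613.3, 218.0, 339.7]
tool_rot: [0.0, 0.995, -0.103, -0.0]
force: [0.5, -1.9, 0.4]
opening: 0.2
```

```bash
python3 -c "
from h import *
to(165,0,240)"
```

```text
t 2.1 rel hinge x,y,z 118.5 15.1 339.7 spin needed 0.4 F case [-1.7 -0.9  0.4]
shift [ 0.015 -0.046  0.1  ] world [638. 260. 240.]
```

Call:
arm_command(series=[0.015,-0.046,0,0,0.015,-0.046,0.03,0,0.015,-0.046,0.07,0,0.015,-0.046,0.1,0,0.015,-0.046,0.1,0])

```text
clock: 2.6
position: [634.9, 259.3, 235.0]
tool_rot: [0.002, 0.995, -0.103, -0.004]
force: [-0.6, -0.1, 0.3]
opening: 0.6
```

Run:
```python
from h import *
to(120,0,240)
p,d,K,T=grab("top"); cv2.imwrite("pics/top1.png",cv2.resize(p[100:270,150:330,::-1],None,fx=4,fy=4)[:600,:720])
```

```text
t 2.6 rel hinge x,y,z 163.5 2.7 235.0 spin needed 0.4 F case [-0.2  0.6  0.3]
shift [ 0.002  0.043 -0.005] world [628. 216. 240.]
```

View pics/top1.png

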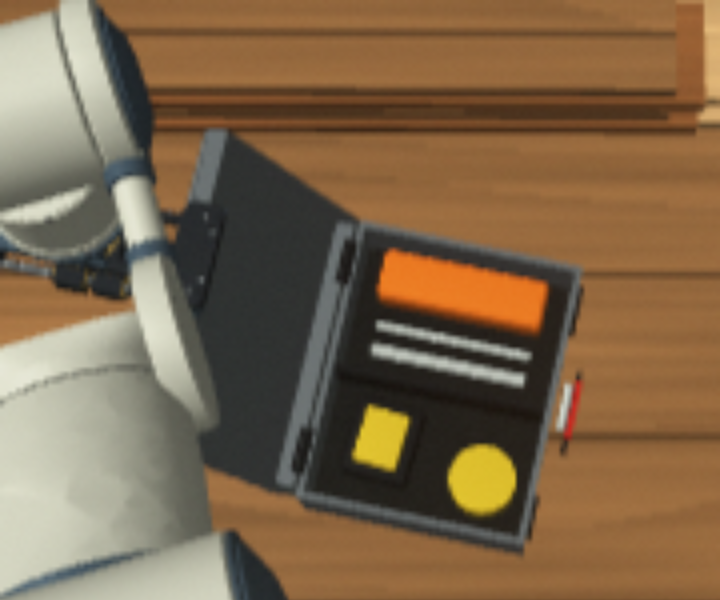

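The crop shows the closed gripper behind the lid's outer face, at crop (200,255), with the lid still leaning back. I'll now push slowly.

Call:
arm_command(series=[0.0,0.01,-0.005,0,0.0,0.02,-0.005,0,0.0,0.03,-0.005,0,0.0,0.038,-0.005,0,0.0,0.046,-0.005,0])

```text
clock: 3.15
position: [627.4, 214.1, 244.6]
tool_rot: [0.0, 0.995, -0.103, -0.001]
force: [2.0, 4.1, 3.5]
opening: 0.6
```

```bash
python3 -c "
from h import *
to(80,0,250)"
```

```text
t 3.15 rel hinge x,y,z 117.6 0.5 244.6 spin needed 0.4 F case [ 4.4 -1.1  3.5]
shift [ 0.     0.038 -0.005] world [620. 177. 250.]
```

Call:
arm_command(series=[0.0,0.01,-0.003,0,0.0,0.02,-0.006,0,0.0,0.03,-0.009,0,0.0,0.04,-0.012,0,0.0,0.05,-0.015,0])

```text
clock: 3.65
position: [616.8, 164.1, 259.7]
tool_rot: [0.001, 0.995, -0.103, -0.001]
force: [1.4, 1.4, -0.8]
opening: 0.5
```

```bash
python3 -c "
from h import *
to(20,0,265)"
```

```text
t 3.65 rel hinge x,y,z 66.5 0.3 259.7 spin needed 0.4 F case [ 1.6 -1.1 -0.8]
shift [-0.     0.047 -0.005] world [607. 119. 265.]
```

Call:
arm_command(series=[0.0,0.01,-0.001,0,0.0,0.02,-0.002,0,0.0,0.03,-0.003,0,0.0,0.04,-0.003,0,0.0,0.05,-0.003,0])

```text
clock: 4.15
position: [606.3, 114.3, 262.6]
tool_rot: [0.001, 0.995, -0.103, -0.001]
force: [-0.4, 0.8, -0.2]
opening: 0.5
```

```bash
python3 -c "
from h import *
to(-14,0,264)"
```

```text
t 4.15 rel hinge x,y,z 15.6 0.0 262.6 spin needed 0.4 F case [ 0.7  0.6 -0.2]
shift [-0.     0.03  -0.001] world [600.  85. 264.]
```

Call:
arm_command(series=[0.0,0.009,-0.001,0,0.0,0.018,-0.001,0,0.0,0.026,-0.001,0,0.0,0.033,-0.001,0,0.0,0.036,-0.001,0])

```text
clock: 4.65
position: [598.8, 78.3, 263.7]
tool_rot: [0.001, 0.995, -0.103, -0.001]
force: [-0.4, -0.1, -1.1]
opening: 0.3
```

Call:
arm_command(series=[0.0,-0.02,-0.01,0,0.0,-0.05,-0.05,0,0.0,-0.08,-0.09,0,0.0,-0.08,-0.1,0,0.0,-0.08,-0.1,0])

```text
clock: 5.15
position: [616.1, 157.3, 365.0]
tool_rot: [0.0, 0.995, -0.103, 0.0]
force: [0.3, -0.2, -0.8]
opening: 0.1
```

Run:
```python
from h import *
to(80,0,360)
p,d,K,T=grab("scene"); cv2.imwrite("pics/scene1.png",p[:,:,::-1])
```

```text
t 5.15 rel hinge x,y,z 59.8 -0.5 365.0 spin needed 0.4 F case [-0.2 -0.3 -0.8]
shift [-0.    -0.02   0.005] world [620. 177. 360.]
```

View pics/scene1.png

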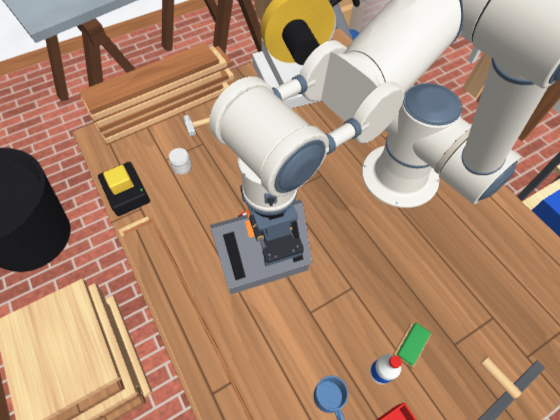

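The scene view shows the lid's grey outer face going over at (260,255), with the hand clear above it. I'll let it fall, and move high over the press mark while it does.

Call:
arm_command(series=[0,0,0,0,0,0,0,0,0,0,0,0,0,0,0,0,0,0,0,0])

```text
clock: 5.7
position: [615.4, 156.3, 363.1]
tool_rot: [0.001, 0.995, -0.103, -0.001]
force: [0.1, -1.0, -0.4]
opening: 0.4
```

Call:
arm_command(series=[0,0,0,0,0,0,0,0,0,0,0,0,0,0,0,0,0,0,0,0])

```text
clock: 6.2
position: [615.4, 156.4, 363.1]
tool_rot: [0.001, 0.995, -0.103, -0.001]
force: [-0.5, 0.1, -0.5]
opening: 0.5
```

Call:
arm_command(series=[0,0,0,0,0,0,0,0,0,0,0,0,0,0,0,0,0,0,0,0])

```text
clock: 6.7
position: [615.4, 156.4, 363.0]
tool_rot: [0.001, 0.995, -0.103, -0.001]
force: [0.3, -0.8, -0.2]
opening: 0.7
```

Call:
arm_command(series=[0,0,0,0,0,0,0,0,0,0,0,0,0,0,0,0,0,0,0,0])

```text
clock: 7.2
position: [615.4, 156.4, 363.0]
tool_rot: [0.001, 0.995, -0.103, -0.001]
force: [0.2, -0.7, -0.2]
opening: 0.4
```

Call:
arm_command(series=[0,0,0,0,0,0,0,0,0,0,0,0,0,0,0,0,0,0,0,0])

```text
clock: 7.7
position: [615.4, 156.4, 363.1]
tool_rot: [0.001, 0.995, -0.103, -0.001]
force: [0.3, 0.1, -0.0]
opening: 0.6
```

Call:
arm_command(series=[0,0,0,0,0,0,0,0,0,0,0,0,0,0,0,0,0,0,0,0])

```text
clock: 8.2
position: [615.4, 156.4, 363.1]
tool_rot: [0.001, 0.995, -0.103, -0.001]
force: [-0.0, 0.4, -0.6]
opening: 0.3
```

Run:
```python
from h import *
to(-170,0,250)
p,d,K,T=grab("top"); cv2.imwrite("pics/top2.png",cv2.resize(p[100:250,150:330,::-1],None,fx=4,fy=4))
W=cloud(d,K,T); H,S,V=cv2.split(cv2.cvtColor(p,cv2.COLOR_RGB2HSV))
v,u=np.mgrid[:420,:560]; m=(u>175)&(u<310)&(v>120)&(v<250)&(H>5)&(H<20)&(S>170)&(V>150)&(W[...,2]>60)
print(m.sum(),W[m].mean(0),((W[m][:,:2]-HINGE)@np.c_[EX,EY]).mean(0), W[m].min(0),W[m].max(0))
Q=(W[...,:2]-HINGE)@np.c_[EX,EY]; g=(Q[...,0]<-20)&(Q[...,0]>-195)&(abs(Q[...,1])<115)&(W[...,2]>70)&(W[...,2]<300)&(S<80)
c=np.polyfit(Q[g][:,0],W[g][:,2],1); print("lid slope",c,g.sum())
```

```text
t 8.2 rel hinge x,y,z 58.7 0.0 363.1 spin needed 0.4 F case [ 0.4  0.1 -0.6]
shift [-0.001  0.228  0.114] world [567. -67. 250.]
322 [569.22168504 -55.40374829 119.40490933] [-158.05487324    0.38612124] [533.64220317 -92.8991691   98.67910982] [607.62384417 -24.41775995 128.25890248]
lid slope [-4.45911154e-02  1.10735892e+02] 2939
```

View pics/top2.png

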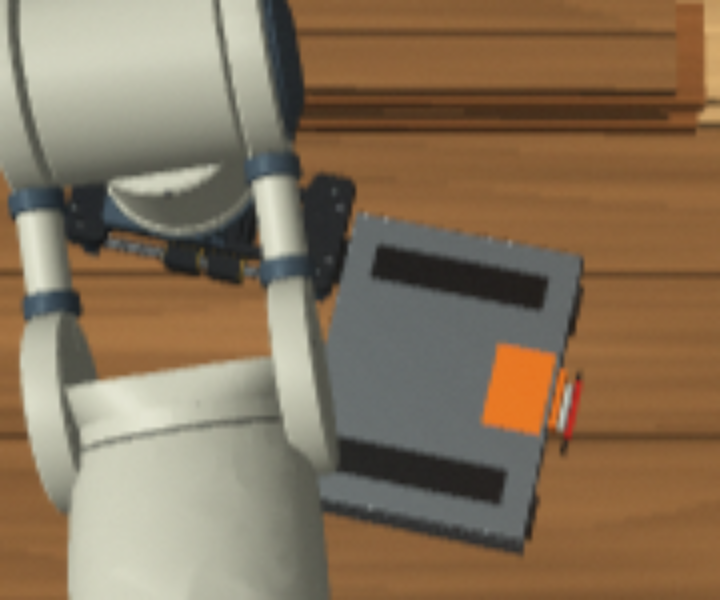

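The top view shows the lid down on its catch, with the orange mark at crop (520,390) and measured at z≈119. All the bystanders in view look untouched. I'll go over the mark next.

Call:
arm_command(series=[0,0.045,0.01,0,0,0.09,0.03,0,0,0.135,0.055,0,0,0.18,0.085,0,0,0.219,0.114,0])

```text
clock: 8.75
position: [570.4, -56.5, 251.5]
tool_rot: [0.001, 0.995, -0.103, -0.001]
force: [1.1, 0.4, 0.0]
opening: 0.5
```

Call:
arm_command(series=[0,0,0.035,0,0,0,0.07,0,0,0,0.095,0,0,0,0.105,0,0,0,0.105,0])

```text
clock: 9.25
position: [569.8, -56.6, 145.7]
tool_rot: [0.001, 0.995, -0.103, -0.002]
force: [-0.7, 0.1, 0.5]
opening: 0.8
```

Run:
```python
from h import *
to(-161,0,125)
p,d,K,T=grab("scene"); cv2.imwrite("pics/scene2.png",cv2.resize(p[150:330,180:360,::-1],None,fx=3.3,fy=3.3))
```

```text
t 9.25 rel hinge x,y,z -159.1 -0.4 145.7 spin needed 0.4 F case [-0.1  0.7  0.5]
shift [-0.     0.002  0.021] world [569. -58. 125.]
```

View pics/scene2.png

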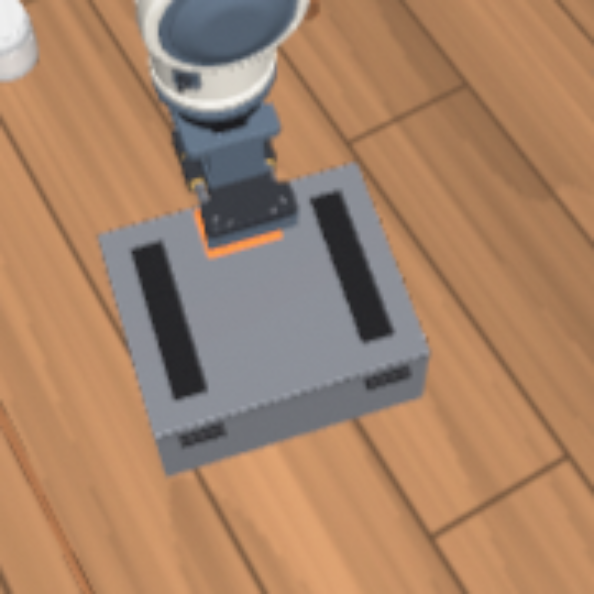

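The fingers are closed and over the orange mark, at crop (245,225). I'll descend by feel from here.

Call:
arm_command(series=[0,0.001,0.004,0,0,0.001,0.008,0,0,0.001,0.012,0,0,0.001,0.015,0,0,0.001,0.017,0])

```text
clock: 9.8
position: [570.3, -57.6, 129.7]
tool_rot: [0.001, 0.995, -0.103, -0.001]
force: [-0.7, 0.3, 0.3]
opening: 0.5
```

Call:
arm_command(series=[0,0,0.001,0,0,0,0.002,0,0,0,0.003,0,0,0,0.004,0,0,0,0.004,0])

```text
clock: 10.3
position: [570.2, -57.6, 125.6]
tool_rot: [0.001, 0.995, -0.103, -0.001]
force: [0.1, 0.2, -0.2]
opening: 0.5
```

Call:
arm_command(series=[0,0,0.001,0,0,0,0.002,0,0,0,0.003,0,0,0,0.003,0,0,0,0.003,0])

```text
clock: 10.8
position: [570.2, -57.6, 122.6]
tool_rot: [0.001, 0.995, -0.103, -0.001]
force: [-0.4, -0.4, 0.4]
opening: 0.3
```

Call:
arm_command(series=[0,0,0.001,0,0,0,0.001,0,0,0,0.002,0,0,0,0.002,0,0,0,0.002,0])

```text
clock: 11.3
position: [570.2, -57.6, 120.6]
tool_rot: [0.001, 0.995, -0.103, -0.001]
force: [-0.4, 0.4, -0.8]
opening: 0.3
```

Call:
arm_command(series=[0,0,0.0005,0,0,0,0.001,0,0,0,0.0015,0,0,0,0.002,0,0,0,0.002,0])

```text
clock: 11.8
position: [570.3, -57.8, 119.0]
tool_rot: [0.001, 0.995, -0.103, -0.001]
force: [-3.1, -1.5, 8.6]
opening: 0.5
```

Call:
arm_command(series=[0,0,0.0005,0,0,0,0.001,0,0,0,0.0015,0,0,0,0.002,0,0,0,0.0025,0])

```text
clock: 12.3
position: [570.2, -58.1, 116.7]
tool_rot: [0.001, 0.995, -0.103, -0.0]
force: [-1.9, -2.2, 4.1]
opening: 0.4
```

Call:
arm_command(series=[0,0,0.0004,0,0,0,0.0008,0,0,0,0.0012,0,0,0,0.0016,0,0,0,0.002,0])

```text
clock: 12.8
position: [570.2, -58.0, 114.6]
tool_rot: [0.001, 0.995, -0.103, -0.001]
force: [-0.3, -1.0, -0.6]
opening: 0.6
```

Call:
arm_command(series=[0,0,0.0002,0,0,0,0.0004,0,0,0,0.0006,0,0,0,0.0007,0,0,0,0.0007,0])

```text
clock: 13.3
position: [570.2, -58.0, 113.9]
tool_rot: [0.001, 0.995, -0.103, -0.0]
force: [0.4, -0.1, -0.7]
opening: -0.1
```

Call:
arm_command(series=[0,0,0.0002,0,0,0,0.0004,0,0,0,0.0006,0,0,0,0.0007,0,0,0,0.0007,0])

```text
clock: 13.8
position: [570.2, -58.0, 113.2]
tool_rot: [0.001, 0.995, -0.103, -0.0]
force: [0.9, -0.5, -0.9]
opening: 0.3
```

Call:
arm_command(series=[0,0,0.0002,0,0,0,0.0004,0,0,0,0.0006,0,0,0,0.0007,0,0,0,0.0007,0])

```text
clock: 14.3
position: [570.2, -58.0, 112.4]
tool_rot: [0.001, 0.995, -0.103, -0.001]
force: [0.1, 0.0, -0.2]
opening: 0.2
```

Call:
arm_command(series=[0,0,0.0002,0,0,0,0.0004,0,0,0,0.0006,0,0,0,0.0007,0,0,0,0.0007,0])

```text
clock: 14.8
position: [570.2, -58.0, 111.7]
tool_rot: [0.001, 0.995, -0.103, -0.001]
force: [-0.4, -0.2, -0.6]
opening: 0.5
```

Call:
arm_command(series=[0,0,0.0002,0,0,0,0.0004,0,0,0,0.0006,0,0,0,0.0007,0,0,0,0.0007,0])

```text
clock: 15.3
position: [570.2, -58.0, 111.0]
tool_rot: [0.001, 0.995, -0.103, -0.001]
force: [0.3, -0.1, -0.9]
opening: 0.7
```

Call:
arm_command(series=[0,0,0.0002,0,0,0,0.0004,0,0,0,0.0006,0,0,0,0.0007,0,0,0,0.0007,0])

```text
clock: 15.8
position: [570.2, -58.0, 110.3]
tool_rot: [0.001, 0.995, -0.103, -0.001]
force: [-0.4, 0.0, 0.3]
opening: 0.1
```

Call:
arm_command(series=[0,0,0.0002,0,0,0,0.0004,0,0,0,0.0006,0,0,0,0.0007,0,0,0,0.0007,0])

```text
clock: 16.3
position: [570.2, -58.0, 109.6]
tool_rot: [0.001, 0.995, -0.103, -0.001]
force: [-0.7, 0.9, -0.5]
opening: 0.3
```

Call:
arm_command(series=[0,0,0.0002,0,0,0,0.0004,0,0,0,0.0006,0,0,0,0.0007,0,0,0,0.0007,0])

```text
clock: 16.8
position: [570.2, -58.0, 109.2]
tool_rot: [0.001, 0.995, -0.103, -0.0]
force: [-1.9, 0.9, 7.5]
opening: 0.3
```

Call:
arm_command(series=[0,0,0.0004,0,0,0,0.0005,0,0,0,0.0006,0,0,0,0.0006,0,0,0,0.0006,0])

```text
clock: 17.3
position: [570.2, -58.1, 109.2]
tool_rot: [0.001, 0.995, -0.103, -0.0]
force: [-3.7, 0.2, 9.7]
opening: 0.2
```

Call:
arm_command(series=[0,0,0.0007,0,0,0,0.0008,0,0,0,0.0009,0,0,0,0.0009,0,0,0,0.0009,0])

```text
clock: 17.8
position: [570.2, -58.1, 109.0]
tool_rot: [0.001, 0.995, -0.103, -0.0]
force: [-5.8, 1.0, 15.3]
opening: 0.3
```

Call:
arm_command(series=[0,0,0.0009,0,0,0,0.0009,0,0,0,0.0009,0,0,0,0.0009,0,0,0,0.0009,0])

```text
clock: 18.3
position: [570.2, -58.1, 109.0]
tool_rot: [0.001, 0.995, -0.103, 0.0]
force: [-5.5, 0.5, 17.0]
opening: 0.4
```

```bash
python3 -c "
from h import *
where()"
```

```text
t 18.3 rel hinge x,y,z -160.4 -1.1 109.0 spin needed 0.4 F case [-0.7  5.5 17. ]
```

Call:
arm_command(series=[0,0,0.0009,0,0,0,0.0009,0,0,0,0.0009,0,0,0,0.0009,0,0,0,0.0009,0])

```text
clock: 18.8
position: [570.2, -58.1, 109.0]
tool_rot: [0.001, 0.995, -0.103, 0.001]
force: [-5.6, 1.3, 17.3]
opening: 0.7
```

Call:
arm_command(series=[0,0,0.0009,0,0,0,0.0009,0,0,0,0.0009,0,0,0,0.0009,0,0,0,0.0009,0])

```text
clock: 19.3
position: [570.3, -58.1, 109.0]
tool_rot: [0.002, 0.995, -0.103, 0.001]
force: [-6.1, 0.5, 17.9]
opening: 0.2
```

Call:
arm_command(series=[0,0,-0.001,0,0,0,-0.006,0,0,0,-0.02,0,0,0,-0.05,0,0,0,-0.09,0])

```text
clock: 19.8
position: [569.1, -57.6, 198.9]
tool_rot: [0.001, 0.995, -0.103, -0.001]
force: [1.6, 0.0, 0.5]
opening: 0.4
```

Call:
arm_command(series=[0,0,-0.04,0,0,-0.03,-0.08,0,0,-0.07,-0.1,0,0,-0.12,-0.1,0,0,-0.16,-0.1,0])

```text
clock: 20.3
position: [602.4, 101.5, 299.6]
tool_rot: [0.001, 0.995, -0.103, 0.0]
force: [-0.1, -0.3, 0.7]
opening: 0.2
```

Call:
arm_command(series=[0,-0.04,0,0,0,-0.08,0,0,0,-0.08,0,0,0,-0.08,0,0,0,-0.08,0,0])

```text
clock: 20.8
position: [618.6, 178.9, 299.5]
tool_rot: [0.001, 0.995, -0.103, -0.0]
force: [-0.3, -0.5, 0.5]
opening: 0.7
```

Run:
```python
from h import *
where()
p,d,K,T=grab("top"); cv2.imwrite("pics/top3.png",p[:,:,::-1])
W=cloud(d,K,T); S=cv2.cvtColor(p,cv2.COLOR_RGB2HSV)[...,1]
Q=(W[...,:2]-HINGE)@np.c_[EX,EY]; g=(Q[...,0]<-20)&(Q[...,0]>-180)&(abs(Q[...,1])<115)&(W[...,2]>80)&(W[...,2]<150)&(S<80)
c=np.polyfit(Q[g][:,0],W[g][:,2],1); print("lid slope",c,g.sum())
z=np.load("top0.npz"); m=(abs(z["p"].astype(int)-p).sum(2)>60).astype(np.uint8)
for nm,(a,b,c_,d_) in dict(mug=(110,150,165,200),glue=(100,138,212,240),sander=(112,142,242,282),screws=(365,400,160,195),hammer=(408,445,195,245)).items(): print(nm,m[c_:d_,a:b].sum())
```

```text
t 20.8 rel hinge x,y,z 81.4 1.6 299.5 spin needed 0.4 F case [-0.6  0.1  0.5]
lid slope [3.53187335e-05 1.08772959e+02] 2807
mug 0
glue 0
sander 185
screws 0
hammer 0
```

View pics/top3.png

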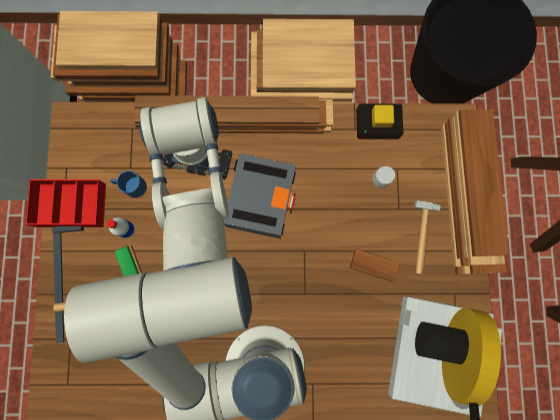

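The top view shows the lid flat and shut at (262,195), with the hand clear. The sander at (125,258) is only partly hidden by the arm. Everything else is where it was, so I'll hand in.

```bash
python3 -c "
from rig import sign_off,get_obs
print(sign_off()); print(get_obs()['force'])"
```

```text
the job is handed in; nothing more can be done
None
the job is handed in; nothing more can be done
```

The tool case is shut and I handed the job in at about 21 s. The hand-in reports no verdict.

- **Lid push and fall:** I pushed the lid over from behind with the closed fingers, using at most about 6 N. I pulled the hand back at about 1.3 rad, and the lid swung down freely onto its catch.
- **Press:** The catch touched at about 119.5 mm with about 9 N, and the force faded until it clicked after 3 to 5 mm. The hard stop came at about 109 mm. I bore down with 15 to 18 N vertically, at most 19 N in total, for about 1.5 s, then took the hand away.

**Last checks**
- **Lid:** It measures level, with a slope of about 0.000 rad and its surface at 108.8 mm.
- **Touching:** The force reading is near zero and the hand is clear of the case.
- **Bystanders:** The mug, glue, screws and hammer show no change in the image. The sander showed changed pixels because the arm partly covers it; the part still visible has not moved. I judged the offcut only by eye, since the arm hid it at the start. The battery and tape roll are now under the lid, so I couldn't check them at the end.
- **Disagreement:** The mark measured about 12 mm closer to the hinge than its nominal position, so I pressed close to where I measured it.

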